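# Draw the lifting pin of a carved stone for inspection

### The job

The blue-headed lifting pin in the carved stone has to be shown for inspection. First move the safety slide by its orange grip until the grip is level with the green mark, and leave it there with the pin still down; then draw the pin gently straight up, without wrenching it sideways, until the whole of its yellow band is out of the stone while the red band below stays hidden in the bore. Finish while still holding the pin at that height in the gripper, and leave the mallet, chisel and offcut where they are.

Things in the scene. Friction and masses are not known exactly. Their poses are not given: they have to be found in the camera images.
- stone: Fixed pale sandstone block, 200 (own x) x 300 (own y) x 80 mm high, heavy, with a small carved lily on its +x face. Origin: centre of its underside, on the table. On top, two dark steel guide rails along own y, 14 mm high, outer faces 30 mm to either side of x = 0, from y = -40 to +120 mm, carry the safety slide.
- bore (a point): Centre of the mouth of the vertical bore in the stone's top face, at x = 0, y = -70 mm, z = 80 mm of the stone; axes as the stone's. Bore 21.2 mm wide, 66 mm deep.
- lock_slide (a joint): Safety slide on the stone. Value in m: 0 = locked, grows to 0.080 (end stop) as it moves along the stone's +y, away from the pin. Starts at 0 to 0.010. Friction about 2 N; stays where left. A flat grey fork 40 mm wide, 5 mm thick, 8 to 13 mm above the stone's top; locked, its prongs straddle the pin's neck just above the collar and trap it; above 0.035 the pin is free.
- slide_grip (a point): Point on the slide's upright orange grip (black line round its middle), 24 mm (own x) x 20 mm (own y) x 42 mm high: on its centre line, 14 mm below its top, 28 mm above the flat plate that carries it, 41 mm above the stone's top. Axes as the stone's; it slides along own +y. Locked, it is 80 mm from the pin's axis.
- green_mark: Two fixed green tabs on the stone's top, either side of the rails (32 to 58 mm from the slide's centre line), 6 mm wide along the track, 13 mm high. Origin midway between them, on the slide's centre line, on the stone's top; axes as the stone's. The grip is level with it when slide_grip has the same own y: at slide values of about 0.047 to 0.065, never at the end stop.
- pin: Loose steel lifting pin in the bore, 0.25 to 0.5 kg. Origin: centre of its collar's underside, which rests on the stone's top at the start; own z up along the pin. Collar 34 mm diameter, 6 mm thick; neck 12 mm diameter up to 22 mm; blue cylindrical head 28 mm diameter, 22 to 60 mm above the origin. Shank below the collar 20 mm diameter, 62 mm long. Let go, it drops back.
- pin_grip (a point): Centre of the pin's blue head, on the pin's axis, 41 mm above the pin's origin (121 mm above the table at the start).
- mallet: Bystander: white round mallet standing on its head, 88 mm diameter, 187 mm high. Origin: centre of its underside.
- chisel: Bystander: steel chisel lying on the table along its own x, about 193 mm long, 26 mm wide, 20 mm high. Origin: near its middle, on the table.
- offcut: Bystander: grey stone offcut, 70 x 90 x 50 mm high. Origin: centre of its underside.
- bands (a point): Point on the pin's axis, 34 mm below the pin's origin: the middle of the bare steel between its bands. Yellow band: 10 to 22 mm above this point; red band: from 10 mm below it down. The pin is drawn rightly when this point is level with the bore's mouth, i.e. the pin raised by 34 mm (more than 24, less than 44).
Not all that is in view belongs to the job. Several things have the shape of the pin; the one meant has the colours described above.

How it is judged:
By the outcome, as a careful person would: the job done as asked, in the order asked, and still so for the second after the job is handed in, while the arm keeps its last pose, push and grip.
It also fails if it takes over 48 s, if anything falls off the work surface, if the arm or the gripper's body presses on something with over 40 N, if the wrist force passes 120 N, or if a joint passes its speed limit or range.

### The arm

A 6-joint arm with a two-finger parallel gripper is mounted at the origin on the work surface. World frame = base frame: x ahead of the robot, y to its left, z up, the work surface at z = 0. Lengths are in m, angles in rad, forces in N, time in s.
With the tool pointing down it reaches from about 0.225 to 0.875 m from the base axis. Payload 3.4 kg.
Tool frame: the origin (TCP) lies between the finger pads; the fingertips stand 14 mm ahead of it and the grasp point (between the pads) lies 5 mm behind it; z points along the fingers, y is the direction in which the jaws open and shut (so a half turn about z gives the same grasp; the last joint's range is limited). The gripper opens to 85 mm and grips with 20 to 120 N. Pads are 22 mm wide; open, the fingers measure 114 mm over their backs; the gripper's body (76 mm by 85 mm) begins 54 mm behind the grasp point. The pads swing forward as they close: fully open they stand 13 mm farther back than shut.
Start: joints at [-1.223, 0.276, 1.505, -0, 1.361, -0.121], TCP at [0.26, -0.513, 0.245] pointing down, gripper open.
Joint ranges: [-2.89, 2.89], [-0.75, 2.08], [0.22, 2.7], [-1.18, 4.32], [0.11, 2.71], [-2.7, 2.7]. Speed limits (rad/s): [2.57, 2.57, 3.14, 3.14, 3.14, 3.14].

### API

Orientations are given as a unit quaternion [w, x, y, z].
In Python, from rig import manip, get_image, job gives the robot as it stands. The module is installed in compiled form; this text tells all that it offers.
- The arm moves only by the tool step_arm, never from a script. Its argument "moves" is one flat list of numbers, 5 for each row, row after row: the shift along the tool's x, y, z as a fraction of full scale, then the turn about the tool's z as a fraction of full scale, then the gripper's target within -1 to 1 (shut at 1, half-way at 0, fully open at -1). In form: [dx, dy, dz, twist, hand, dx, dy, dz, twist, hand, ...]. A call has 1 to 5 rows; each row is the pose to reach, as a shift and turn from the pose commanded when the call began, along the tool's axes at that moment, turning the shorter way round; what a row does not reach only later rows make up. Full scale, the value 1, is 500 mm for a shift and pi rad for a turn. A row lasts 1/10 s, in which the tool goes at most 50 mm and 8.59 degrees, less where a joint would pass 70% of its speed; a pose out of reach is approached as far as the arm can. A call with a number of a shift or a turn outside -1 to 1 is refused whole. A call with a gripper value outside its range is refused whole. The fingers move at their own pace and stop on an object; "force" is the grip in N (left out, the last holds). Time passes only in rows, so rows that repeat a pose let the fingers close. It gives the time, the measured TCP pose, the force and the opening at its end, in the units of the state.
- manip.get_state(): the state, without advancing time (a new reading comes with each control period).
- get_image(name): name is "scene" or "top" or "wrist"; returns a dict with "frame" (480x640x3 uint8, blue, green, red), "fx", "fy", "cx", "cy" (pixels), "k1" (the pictures are not rectified: a ray, as slopes to the right and down, at radius r is drawn at 1 + k1 r^2 times it, then the intrinsics apply), "rvec" (rotation vector, rad) and "tvec" (3), from world to camera coordinates, as OpenCV has them; the wrist camera has in their place "T_tool_cam" (4x4, takes a point from camera to tool coordinates, whose origin is the TCP and whose axes are the flange's). Camera axes: x right, y down, z forward; pixel columns grow to the right and rows downward; lengths in m; the calibration is good to about 2 mm. A picture is of the moment at which its call begins: read the wrist's pose just before it. There is no depth.
- job.sign_off(): hands the job in, once; it reports no verdict.
The state is a dict: "clock": time; "qpos": joint angles; "qd": joint speeds; "effort": joint torques, N m; "position": TCP position; "ee_rot": TCP orientation; "contact_force": force on the tool from outside, world axes, zero at the start; "moment": the same for the moment, N m; "width": finger opening in m.
Only numpy, scipy, OpenCV 4.12 (cv2) and the standard library are available. Lean on these libraries where they do the work, as an engineer would, in place of code of your own. Each camera call takes 0.05 s, during which the arm holds its last target. There are 200 camera calls.

## Working session

There is one attempt and no reset: what is moved stays moved. The work goes in short steps, Python scripts to look and compute and a tool call to move; the robot and the scene stay as the last step left them, time stands still between calls to the robot, and variables do not carry over. Pictures are saved under pics/ and viewed, about 8 in all and at most 12, crops included, and the job is handed in when it is done.

Besides the shell and the picture viewer there is one more tool, called after "Emit:" as name(argument=value, ...) on one line, values as JSON. step_arm: Moves the arm, as the interface text tells. Its arguments: {"type":"object","properties":{"moves":{"type":"array","items":{"type":"number","minimum":-1,"maximum":1}},"force":{"type":"number"}},"required":["moves"]}

```bash
mkdir -p pics; cat > h.py <<'E'
import numpy as np, cv2
from rig import manip,get_image,job
def snap(n,f):
    s=manip.get_state(); g=get_image(n); cv2.imwrite('pics/'+f,g['frame']); 
    d={k:v for k,v in g.items() if k!='frame'}; d['s']=s
    np.save('pics/'+f+'.npy',d,allow_pickle=True); return g
E
python3 - <<'E'
from h import *
print(manip.get_state())
for n in('top','scene'):
    g=snap(n,n+'1.png'); print({k:v for k,v in g.items() if k!='frame'})
E
```

```text
{'clock': 0.0, 'qpos': array([-1.22299264e+00,  2.76601067e-01,  1.50614286e+00, -2.01415739e-05,
        1.36070898e+00, -1.21006994e-01]), 'qd': array([ 0.00116378, -0.00106942, -0.00123871, -0.00077538, -0.00086498,
       -0.0002656 ]), 'effort': array([ 1.63831195e-03, -4.16775334e+01, -2.45806754e+01, -8.74910393e-05,
        1.09610838e-02, -2.66403987e-06]), 'position': array([ 0.25960956, -0.51248426,  0.24443236]), 'ee_rot': array([-9.23035189e-04,  9.72651721e-01,  2.32266581e-01, -1.15032700e-04]), 'contact_force': array([-0.43553456, -0.4057363 , -0.26908949]), 'moment': array([0.00461852, 0.02046694, 0.01339991]), 'width': 0.08566020349400993}
{'fx': 544.2947970672626, 'fy': 544.2947970672626, 'cx': 309.4254103828615, 'cy': 237.01275773324272, 'k1': -0.1467623626782047, 'rvec': array([ 2.10703286, -2.16308593,  0.14840538]), 'tvec': array([0.05961997, 0.5832028 , 1.067609  ])}
{'fx': 618.4757483810968, 'fy': 618.4757483810968, 'cx': 311.31311613617186, 'cy': 240.52376346950427, 'k1': 0.07124750282888075, 'rvec': array([ 2.33620452,  0.68034426, -0.24410456]), 'tvec': array([-0.51408661, -0.14354973,  1.28249672])}
```

View pics/top1.png

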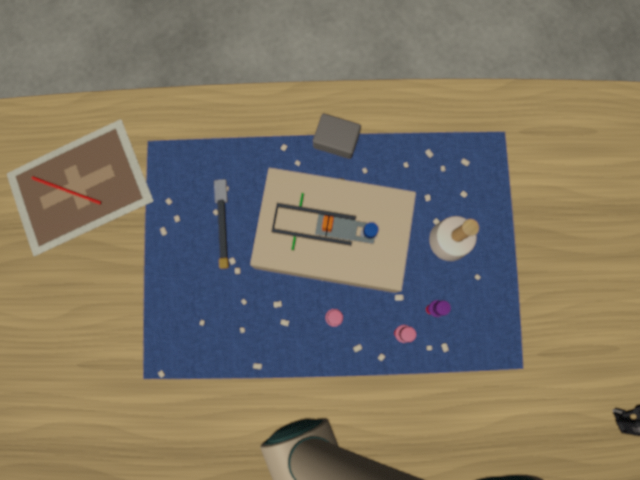

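View pics/scene1.png

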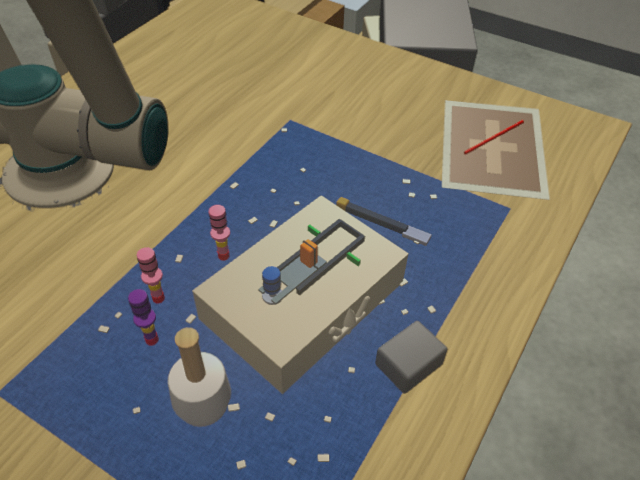

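The top view shows the pin head at about (371,229), the grip at (328,223), and the green tabs at (302,200) and (294,242). The mallet is at (454,238). I'll enlarge this for better pixel readings.

```bash
cat >> h.py <<'E'
def ray(d,uv):
    K=np.array([[d['fx'],0,d['cx']],[0,d['fy'],d['cy']],[0,0,1]])
    p=cv2.undistortPoints(np.array([[uv]],float),K,np.array([d['k1'],0,0,0,0]))[0,0]
    r=np.array([p[0],p[1],1])
    if 'rvec' in d:
        R=cv2.Rodrigues(d['rvec'])[0]; return -R.T@d['tvec'],R.T@r
    from scipy.spatial.transform import Rotation as Ro
    q=d['s']['ee_rot']; R=Ro.from_quat([q[1],q[2],q[3],q[0]]).as_matrix(); T=d['T_tool_cam']
    return d['s']['position']+R@T[:3,3],R@T[:3,:3]@r
def at(f,uv,z):
    d=np.load('pics/'+f+'.npy',allow_pickle=True).item(); c,r=ray(d,uv); return c+r*(z-c[2])/r[2]
E
python3 - <<'E'
from h import *
im=cv2.imread('pics/top1.png')
cv2.imwrite('pics/c1.png',cv2.resize(im[160:300,240:430],None,fx=4.2,fy=4.2,interpolation=cv2.INTER_CUBIC))
for n,uv,z in [('pin',(371,229.5),.14),('grip',(328,223),.135),('g1',(302,200),.093),('g2',(294.5,242),.093),('c1',(268,168),.08),('c2',(415,191),.08),('c3',(402,290),.08),('c4',(252,266),.08)]:
    print(n,at('top1.png',uv,z).round(4))
E
```

```text
pin [ 0.581  -0.0725  0.14  ]
grip [0.5964 0.0075 0.135 ]
g1 [0.6516 0.0565 0.093 ]
g2 [0.5681 0.0731 0.093 ]
c1 [0.7231 0.1243 0.08  ]
c2 [ 0.667  -0.1709  0.08  ]
c3 [ 0.4694 -0.1345  0.08  ]
c4 [0.5245 0.1585 0.08  ]
```

View pics/c1.png

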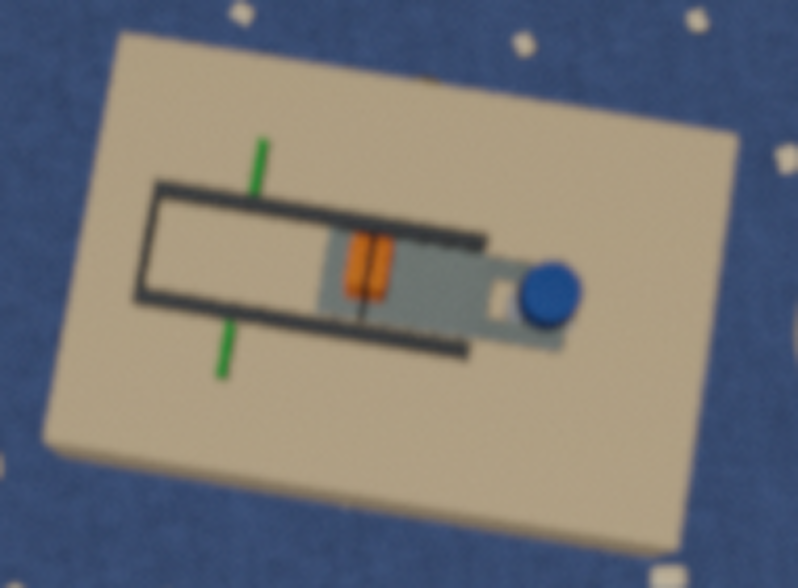

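The enlarged crop agrees: grip top at crop (370,267), pin head at (550,294), tabs at (258,167) and (226,349). The stone's yaw is about -10.8°, and the slide has to travel about 59 mm along (0.187, 0.982). I'll go above the grip with the jaws along the slide axis.

Emit:
step_arm(moves=[0.083,-0.048,0,0.042,-1,0.166,-0.096,0,0.084,-1,0.249,-0.144,0,0.126,-1,0.332,-0.193,0,0.168,-1,0.415,-0.241,0,0.209,-1])

```text
clock: 0.6
position: [0.3907, -0.3102, 0.245]
ee_rot: [-0.0, 0.995, -0.096, -0.0]
contact_force: [0.7, -0.9, -0.4]
width: 0.0854
```

```bash
cat >> h.py <<'E'
from scipy.spatial.transform import Rotation as Ro
def go(p,yaw=-10.8):
    s=manip.get_state(); q=s['ee_rot']; R=Ro.from_quat([q[1],q[2],q[3],q[0]]).as_matrix()
    d=R.T@(np.array(p)-s['position']); y=np.degrees(np.arctan2(R[1,0],R[0,0]))
    print('t',s['clock'],'pos',s['position'].round(4),'yaw',y.round(2),'F',s['contact_force'].round(1),'w',round(s['width'],4),'frac',(d/.5).round(4),'twist',round((y-yaw)/180,4), 'z',R[:,2].round(3))
E
python3 -c "
from h import *
go([.5964,.0075,.245])"
```

```text
t 0.6 pos [ 0.3907 -0.3102  0.245 ] yaw -11.05 F [ 0.7 -0.9 -0.4] w 0.0854 frac [ 2.819e-01 -7.024e-01  2.000e-04] twist -0.0014 z [-0.  0. -1.]
```

Emit:
step_arm(moves=[0.036,-0.09,0,0,-1,0.072,-0.18,0,0,-1,0.108,-0.27,0,0,-1,0.144,-0.36,0,0,-1,0.18,-0.45,0,0,-1])

```text
clock: 1.1
position: [0.5211, -0.1057, 0.245]
ee_rot: [0.0, 0.996, -0.093, -0.0]
contact_force: [0.0, -0.7, 0.6]
width: 0.0858
```

Emit:
step_arm(moves=[0.034,-0.084,0,0,-1,0.068,-0.168,0,0,-1,0.1,-0.25,0,0,-1,0.1,-0.25,0,0,-1,0.1,-0.25,0,0,-1])

```text
clock: 1.6
position: [0.5927, 0.0066, 0.2444]
ee_rot: [0.0, 0.996, -0.092, -0.001]
contact_force: [-0.5, -0.7, 0.7]
width: 0.0858
```

```bash
python3 -c "
from h import *
go([.5964,.0075,.245])
g=snap('wrist','w1.png');print(g['T_tool_cam'].round(3))
"
```

```text
t 1.6 pos [0.5927 0.0066 0.2444] yaw -10.58 F [-0.5 -0.7  0.7] w 0.0858 frac [ 0.0069 -0.003  -0.0012] twist 0.0012 z [-0.002 -0.001 -1.   ]
[[-0.001 -0.964 -0.266  0.068]
 [ 1.    -0.001 -0.    -0.001]
 [-0.    -0.266  0.964 -0.129]
 [ 0.     0.     0.     1.   ]]
```

View pics/w1.png

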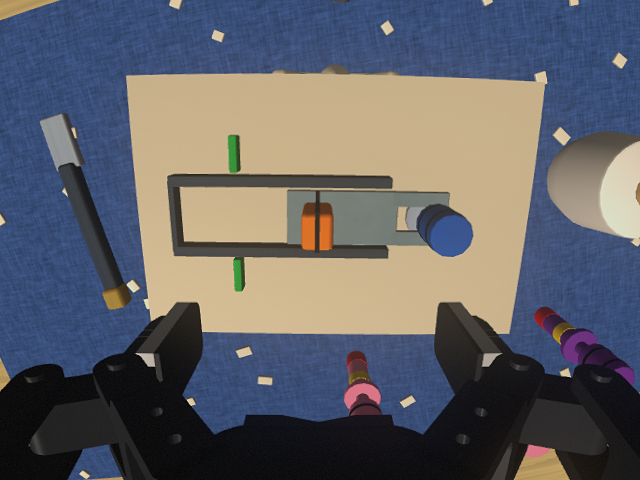

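The wrist view shows the orange grip, about (303–332, 203–249), the pin head end at (449,232), and tabs at (234,153) and (239,274). Next I'll convert these and check by reprojection.

```bash
python3 - <<'E'
from h import *
im=cv2.imread('pics/w1.png')
cv2.imwrite('pics/c2.png',cv2.resize(im[120:300,210:490],None,fx=2.85,fy=2.85,interpolation=cv2.INTER_CUBIC))
f='w1.png';Y=np.array([.187,.982]);X=np.array([.982,-.187])
def e(n,uv,z):
    p=at(f,uv,z); print(n,p.round(4),'X',(X@p[:2]).round(4),'Y',(Y@p[:2]).round(4))
e('grip far edge',(317.5,249),.135)
e('grip left',(302.5,240),.135);e('grip right',(332.5,240),.135)
e('pin bottom edge?',(452,255),.14);e('pin right',(472,235),.14)
e('tab1',(228.5,135),.093);e('tab1r',(239,135),.093)
e('tab2',(234,291),.093);e('tab2r',(244,291),.093)
for n,uv in [('c1',(127,75)),('c2',(545,82)),('c3',(510,334)),('c4',(152,331))]: e(n,uv,.08)
E
```

```text
grip far edge [0.5895 0.0087 0.135 ] X 0.5772 Y 0.1188
grip left [0.5969 0.0168 0.135 ] X 0.5831 Y 0.1281
grip right [ 0.5935 -0.0016  0.135 ] X 0.5831 Y 0.1095
pin bottom edge? [ 0.5716 -0.0731  0.14  ] X 0.575 Y 0.0351
pin right [ 0.5822 -0.0867  0.14  ] X 0.5879 Y 0.0238
tab1 [0.6688 0.0562 0.093 ] X 0.6463 Y 0.1802
tab1r [0.6674 0.049  0.093 ] X 0.6463 Y 0.1729
tab2 [0.5559 0.0798 0.093 ] X 0.531 Y 0.1824
tab2r [0.5545 0.0723 0.093 ] X 0.531 Y 0.1747
c1 [0.7249 0.1211 0.08  ] X 0.6892 Y 0.2545
c2 [ 0.6662 -0.1725  0.08  ] X 0.6864 Y -0.0448
c3 [ 0.4694 -0.1341  0.08  ] X 0.486 Y -0.0439
c4 [0.5283 0.161  0.08  ] X 0.4886 Y 0.2569
```

View pics/c2.png

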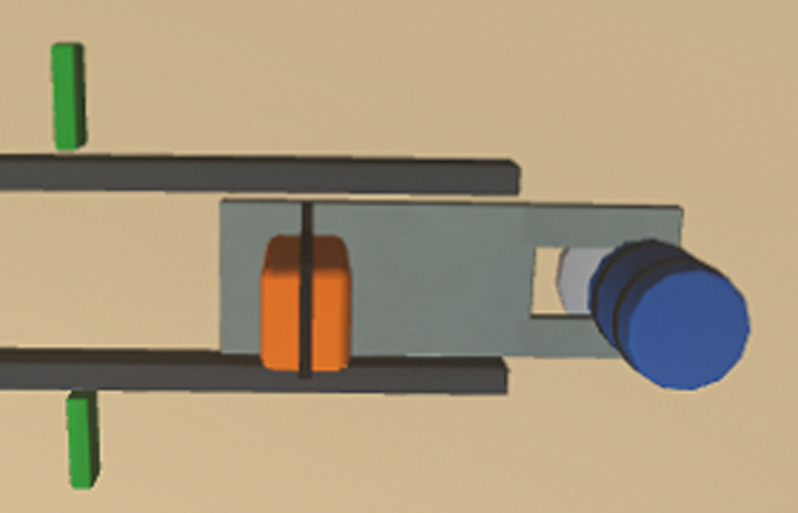

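Emit:
step_arm(moves=[0.0123,-0.003,0.06,0.004,-0.3,0.0123,-0.003,0.12,0.004,-0.3,0.0123,-0.003,0.18,0.004,-0.3,0.0123,-0.003,0.23,0.004,-0.3,0.0123,-0.003,0.256,0.004,-0.3])

```text
clock: 2.15
position: [0.597, 0.0046, 0.1151]
ee_rot: [0.0, 0.995, -0.101, -0.002]
contact_force: [0.5, 0.7, 0.8]
width: 0.0554
```

```bash
python3 - <<'E'
from h import *
go([.599,.007,.116],-11.3)
p=at('w1.png',(450.7,234),.14);print(p)
E
```

```text
t 2.15 pos [0.597  0.0046 0.1151] yaw -11.55 F [0.5 0.7 0.8] w 0.0554 frac [ 0.003  -0.0054 -0.0018] twist -0.0014 z [-0.004 -0.    -1.   ]
[ 0.58527772 -0.07355724  0.14      ]
```

Emit:
step_arm(moves=[0.003,-0.005,0,0,-0.3,0.003,-0.005,0,0,0.5,0.003,-0.005,0,0,1,0.003,-0.005,0,0,1,0.003,-0.005,0,0,1], force=30)

```text
clock: 2.65
position: [0.6023, 0.0078, 0.119]
ee_rot: [0.0, 0.995, -0.099, 0.002]
contact_force: [-0.6, -2.2, 6.1]
width: 0.0197
```

Emit:
step_arm(moves=[0,0,0,0,1,0,0,0,0,1,0,0,0,0,1])

```text
clock: 2.95
position: [0.6023, 0.0078, 0.1191]
ee_rot: [0.001, 0.995, -0.099, 0.002]
contact_force: [0.2, -1.7, 6.6]
width: 0.0196
```

```bash
python3 - <<'E'
from h import *
go([.599,.007,.116],-11.3)
g=snap('wrist','w2.png')
E
```

```text
t 2.95 pos [0.6023 0.0078 0.1191] yaw -11.4 F [ 0.2 -1.7  6.6] w 0.0196 frac [-0.0061  0.0029  0.0061] twist -0.0006 z [ 0.003 -0.001 -1.   ]
```

View pics/w2.png

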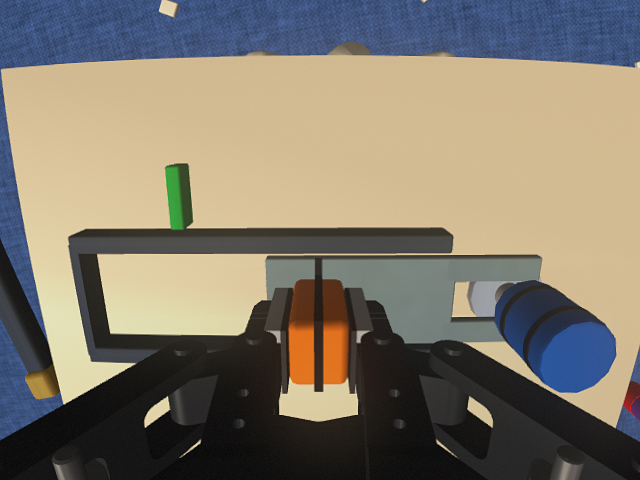

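```bash
python3 - <<'E'
from h import *
import math
a=math.radians(11.3);Y=np.array([math.sin(a),math.cos(a)]);X=np.array([Y[1],-Y[0]])
def e(n,uv,z):
    p=at('w2.png',uv,z); print(n,p.round(4),'X',(X@p[:2]).round(4),'Y',(Y@p[:2]).round(4))
e('line',(318.5,258),.093);e('t far',(176,165),.093);e('t near',(178.5,228),.093)
e('griptop',(318.5,330),.135);e('pin',(568,350),.14)
p=manip.get_state()['position'];print(X@p[:2],Y@p[:2])
print(at('top1.png',(301.4,199.8),.093)[:2]@Y,at('top1.png',(293.8,243.1),.093)[:2]@Y,at('top1.png',(328.1,223.6),.135)[:2]@Y,at('top1.png',(326.4,233.8),.093)[:2]@Y)
E
```

```text
line [0.6199 0.0052 0.093 ] X 0.6069 Y 0.1266
t far [0.6681 0.0522 0.093 ] X 0.645 Y 0.1821
t near [0.6436 0.0584 0.093 ] X 0.6197 Y 0.1833
griptop [0.6097 0.0074 0.135 ] X 0.5964 Y 0.1267
pin [ 0.5881 -0.07    0.14  ] X 0.5904 Y 0.0466
0.5890710327568052 0.1256793761814475
0.18435926029549812 0.18397087201661355 0.12386720593403172 0.12429920670136967
```

The grip is held, with an opening of 19.6 mm. I'll slide about 56 mm and then check.

Emit:
step_arm(moves=[0,-0.025,0,0,1,0,-0.05,0,0,1,0,-0.075,0,0,1,0,-0.098,0,0,1,0,-0.112,0,0,1])

```text
clock: 3.5
position: [0.6133, 0.0635, 0.1191]
ee_rot: [0.0, 0.995, -0.099, 0.002]
contact_force: [0.2, -1.9, 6.7]
width: 0.0195
```

Emit:
step_arm(moves=[0,0,0,0,1,0,0,0,0,1])

```text
clock: 3.7
position: [0.6135, 0.0644, 0.1191]
ee_rot: [-0.001, 0.995, -0.099, 0.002]
contact_force: [-0.4, 1.6, 5.9]
width: 0.0196
```

```bash
python3 - <<'E'
from h import *
go([.6,.065,.116],-11.3)
g=snap('wrist','w3.png');g2=snap('top','top3.png')
a=cv2.resize(g['frame'][130:400,180:480],(600,540));b=cv2.resize(g2['frame'][185:265,265:395],(800,492),interpolation=cv2.INTER_CUBIC)
cv2.imwrite('pics/c3.png',a)
E
```

```text
t 3.7 pos [0.6135 0.0644 0.1191] yaw -11.4 F [-0.4  1.6  5.9] w 0.0196 frac [-0.0267  0.0042  0.006 ] twist -0.0006 z [ 0.004  0.001 -1.   ]
```

View pics/c3.png

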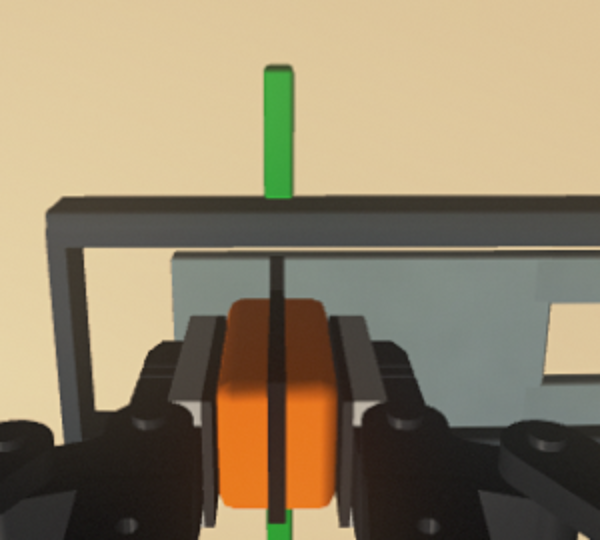

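The tab centre and the black line agree within about 1 px (under 1 mm), so the slide is at the mark. I'll release and rise straight up.

Emit:
step_arm(moves=[0,0,0,0,-0.3,0,0,0,0,-0.3,0,0,0,0,-0.3,0,0,-0.06,0,-0.3,0,0,-0.14,0,-0.3])

```text
clock: 4.3
position: [0.6104, 0.0631, 0.1853]
ee_rot: [0.0, 0.995, -0.1, -0.003]
contact_force: [1.4, -0.6, -0.0]
width: 0.0554
```

Emit:
step_arm(moves=[0,0,-0.05,0,-0.3,0,0,-0.08,0,-0.3,0,0,-0.08,0,-0.3])

```text
clock: 4.6
position: [0.6136, 0.0632, 0.2298]
ee_rot: [-0.0, 0.995, -0.1, 0.003]
contact_force: [-0.3, 0.1, 0.2]
width: 0.0555
```

```bash
python3 - <<'E'
from h import *
go([.583,-.0728,.225],-11.3)
E
```

```text
t 4.6 pos [0.6136 0.0632 0.2298] yaw -11.43 F [-0.3  0.1  0.2] w 0.0555 frac [-0.0061  0.2787  0.0093] twist -0.0007 z [ 0.005 -0.    -1.   ]
```

Emit:
step_arm(moves=[-0.002,0.08,0,0,-0.3,-0.004,0.16,0,0,-0.3,-0.006,0.24,0,0,-0.3,-0.006,0.279,0.01,0,-0.3,-0.006,0.279,0.01,0,-0.3])

```text
clock: 5.1
position: [0.58, -0.0754, 0.2201]
ee_rot: [0.0, 0.995, -0.101, -0.002]
contact_force: [0.2, 0.3, -0.7]
width: 0.0554
```

Emit:
step_arm(moves=[0,0,0,0,-0.3,0,0,0,0,-0.3])

```text
clock: 5.3
position: [0.5816, -0.0719, 0.2217]
ee_rot: [-0.0, 0.995, -0.099, -0.0]
contact_force: [-0.2, 0.1, 0.4]
width: 0.0555
```

```bash
python3 - <<'E'
from h import *
go([.583,-.0728,.225],-11.3)
g=snap('wrist','w4.png')
E
```

```text
t 5.3 pos [ 0.5816 -0.0719  0.2217] yaw -11.39 F [-0.2  0.1  0.4] w 0.0555 frac [ 0.003   0.0011 -0.0066] twist -0.0005 z [-0.001  0.001 -1.   ]
```

View pics/w4.png

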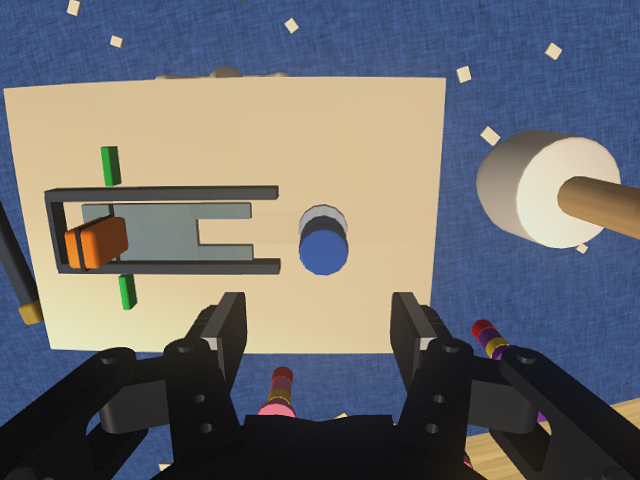

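The pin is clear of the fork. Its head top is centred at about (324,252), and the slide grip still sits between the tabs.

```bash
python3 - <<'E'
from h import *
p=at('w4.png',(324,252),.14);print(p); go([p[0],p[1],.116],-11.3)
print(at('w4.png',(323.5,220),.086))
E
```

```text
[ 0.5842714  -0.07459308  0.14      ]
t 5.35 pos [ 0.5818 -0.0718  0.2219] yaw -11.36 F [ 0.3  0.8 -0.9] w 0.0554 frac [0.0061 0.0045 0.2118] twist -0.0003 z [-0.001  0.001 -1.   ]
[ 0.59022955 -0.07617213  0.086     ]
```

Emit:
step_arm(moves=[0.005,0.004,0.05,0,-0.3,0.005,0.004,0.1,0,-0.3,0.005,0.004,0.15,0,-0.3,0.005,0.004,0.19,0,-0.3,0.005,0.004,0.21,0,-0.3])

```text
clock: 5.85
position: [0.5829, -0.0739, 0.1154]
ee_rot: [-0.0, 0.995, -0.099, -0.002]
contact_force: [0.6, 0.5, -0.3]
width: 0.0555
```

Emit:
step_arm(moves=[0,0,0,0,-0.3,0,0,0,0,-0.3])

```text
clock: 6.05
position: [0.5845, -0.075, 0.118]
ee_rot: [0.0, 0.995, -0.099, 0.001]
contact_force: [1.0, -0.6, -0.0]
width: 0.0554
```

```bash
python3 - <<'E'
from h import *
go([.584,-.074,.116],-11.3)
g=snap('wrist','w5.png')
E
```

```text
t 6.05 pos [ 0.5845 -0.075   0.118 ] yaw -11.39 F [ 1.  -0.6 -0. ] w 0.0554 frac [-0.0013 -0.0018  0.0039] twist -0.0005 z [ 0.001 -0.    -1.   ]
```

View pics/w5.png

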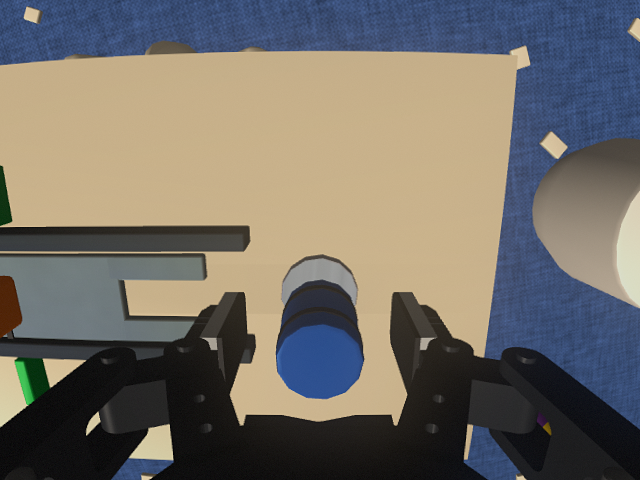

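```bash
python3 - <<'E'
from h import *
p=at('w5.png',(320,354),.14); print(p);go([p[0],p[1],.116],-11.3)
E
```

```text
[ 0.58697737 -0.07495632  0.14      ]
t 6.1 pos [ 0.5848 -0.0752  0.1184] yaw -11.4 F [-0.3 -0.2  0.3] w 0.0554 frac [ 0.0042 -0.0014  0.0048] twist -0.0005 z [ 0.002 -0.001 -1.   ]
```

Emit:
step_arm(moves=[0,0,0.003,0,0,0,0,0.003,0,0.2,0,0,0.003,0,0.4,0,0,0.003,0,0.6,0,0,0.003,0,1], force=30)

```text
clock: 6.6
position: [0.5841, -0.0753, 0.1166]
ee_rot: [-0.0, 0.995, -0.1, 0.001]
contact_force: [-1.2, 1.3, 5.4]
width: 0.0271
```

Emit:
step_arm(moves=[0,0,0,0,1,0,0,0,0,1])

```text
clock: 6.8
position: [0.5841, -0.0754, 0.1166]
ee_rot: [0.0, 0.995, -0.1, 0.001]
contact_force: [-0.0, 1.6, 5.3]
width: 0.0271
```

```bash
python3 - <<'E'
from h import *
go([.584,-.074,.116],-11.3); print(manip.get_state()['moment'])
E
```

```text
t 6.8 pos [ 0.5841 -0.0754  0.1166] yaw -11.43 F [-0.   1.6  5.3] w 0.0271 frac [-0.0007 -0.0026  0.0011] twist -0.0007 z [ 0.001 -0.    -1.   ]
[0.1794152  0.08650038 0.00848375]
```

Sideways force is only 1.6 N with the pin gripped. I'll lift slowly.

Emit:
step_arm(moves=[0,0,-0.005,0,1,0,0,-0.01,0,1,0,0,-0.015,0,1,0,0,-0.02,0,1,0,0,-0.024,0,1])

```text
clock: 7.3
position: [0.5835, -0.0754, 0.1277]
ee_rot: [0.0, 0.995, -0.1, -0.0]
contact_force: [0.6, 0.2, -5.1]
width: 0.0274
```

```bash
python3 - <<'E'
from h import *
go([.5841,-.0754,.1506],-11.4); print(manip.get_state()['moment'])
E
```

```text
t 7.3 pos [ 0.5835 -0.0754  0.1277] yaw -11.43 F [ 0.6  0.2 -5.1] w 0.0274 frac [ 0.0012 -0.0002 -0.0459] twist -0.0002 z [-0.001  0.    -1.   ]
[ 0.01247758 -0.12678551 -0.00157449]
```

Emit:
step_arm(moves=[0,0,-0.009,0,1,0,0,-0.018,0,1,0,0,-0.027,0,1,0,0,-0.036,0,1,0,0,-0.045,0,1])

```text
clock: 7.8
position: [0.5836, -0.0753, 0.1508]
ee_rot: [0.0, 0.995, -0.1, -0.0]
contact_force: [0.2, -0.2, -4.8]
width: 0.027
```

Emit:
step_arm(moves=[0,0,0,0,1,0,0,0,0,1])

```text
clock: 8.0
position: [0.5836, -0.0754, 0.1504]
ee_rot: [0.0, 0.995, -0.1, -0.0]
contact_force: [0.1, 0.1, -4.3]
width: 0.0274
```

```bash
python3 - <<'E'
from h import *
go([.5841,-.0754,.1506],-11.4); print(manip.get_state()['moment'])
g=snap('wrist','w6.png'); s=snap('scene','s6.png')['frame']
c=cv2.resize(s[190:330,180:410],None,fx=3.4,fy=3.4,interpolation=cv2.INTER_CUBIC); cv2.imwrite('pics/c6.png',c)
E
```

```text
t 8.0 pos [ 0.5836 -0.0754  0.1504] yaw -11.43 F [ 0.1  0.1 -4.3] w 0.0274 frac [ 0.001  -0.0001 -0.0004] twist -0.0001 z [-0. -0. -1.]
[-0.04187132 -0.0058286  -0.02210376]
```

View pics/c6.png

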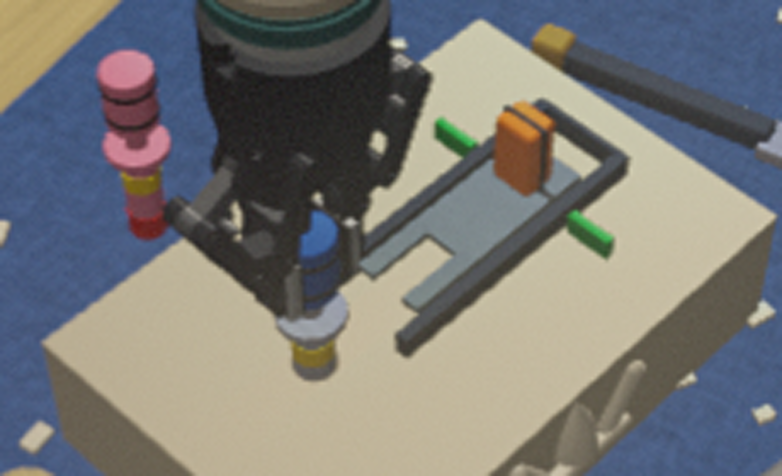

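View pics/w6.png

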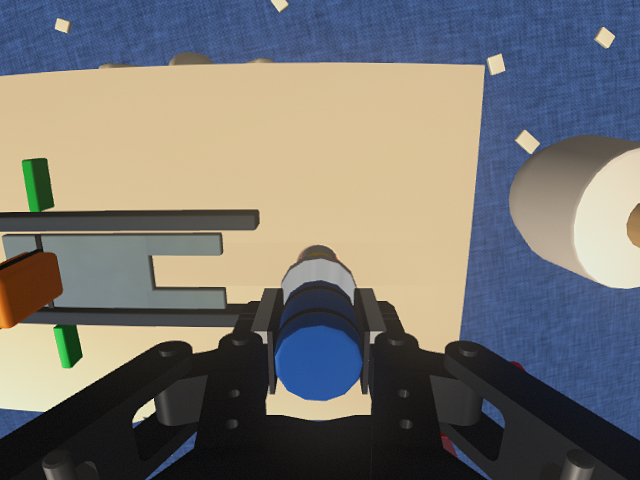

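The scene crop shows the yellow band fully out at about (313,352), with bare steel below it and no red. The slide grip is still in line with the green tabs at (455,135) and (590,233). In the wrist view the pin is upright in the pads at (319,355).

```bash
python3 -c "
from rig import manip,job
s=manip.get_state();print(s['clock'],s['position'],s['width'],s['contact_force']);print(job.sign_off())"
```

```text
8.1 [ 0.5835888  -0.07535072  0.15012694] 0.02711435576388587 [-0.07163592 -0.53718803 -3.99916102]
the job is handed in; nothing more can be done
None
```

The job is handed in: the slide is at the green mark and the pin is held drawn in the gripper, at 8.1 s of the 48 s allowed.

- **Slide:** I moved it about 57 mm by its orange grip while the pin was still down. In the close-up its black line was within about 1 mm of the tab centres. It still looked in line with the tabs in the last pictures.
- **Pin:** I gripped it by the blue head at 30 N and raised it straight up by about 33.5–34 mm, going by the measured tool height. The last picture shows the whole yellow band out, bare steel below it and no red.
- **Forces:** Sideways force was at most about 1.6 N in the readings taken after gripping and during the lift. At the end the load was about 4 N, which is roughly the pin's weight.
- **Bystanders:** I kept the arm clear of the mallet, chisel and offcut. I did not measure their positions again at the end.
- **Disagreements:** The camera estimates of the grip and pin positions differed by up to about 5 mm. I checked with a close look before each grasp, and both grasps closed cleanly. One wrist estimate of the slide travel left was 56 mm, against 58.5 mm from the top camera. I settled this with the close-up after the slide had moved.

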